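# Wind up the cup riser with its removable crank

### The job

Fit the loose crank fully home on the square drive shaft in the top of the cup riser's gear tower, and wind it clockwise (seen from above) until the platform with the cup on it is all the way up at its stop. Then lift the crank off and stand it, hub down and upright, on the middle of the cork coaster. Keep the cup standing on its platform and leave the other things where they are.

Things in the scene. Friction and masses are not known exactly. Their poses are not given: they have to be found in the camera images.
- riser: Cup riser, fixed: black base plate 278 x 80 x 14 mm with an aluminium gear tower, 66 x 66 mm, 50 mm high, at one end and a round cup platform at the other. Origin: worktop level, on the drive shaft's axis under the tower; x towards the platform (axis at x = 170 mm), z up. A round collar on the tower, inside 54, outside 62 mm wide, 50 to 72 mm above the worktop, surrounds the shaft.
- shaft_seat (a point): Point on the shaft's vertical axis at the collar's floor, 50 mm above the worktop: the hub's underside rests here when fully home. Axes as riser. The steel shaft, 16 mm square, stands 22 mm up from here, the last 8 mm tapering to 10 mm. Its turning angle at the start is random and in no reading: feel for it, or look into the collar. It takes about 0.2 N m to turn, so light rubbing leaves it.
- cup_platform (a joint): Height of the cup platform above its lowest position, m: 0 at the start, 0.024 at the upper stop. One clockwise shaft turn (seen from above) raises it 20 mm: 1.2 turns in all. It stays where left. At the stop a clutch slips at about 1 N m (14 N at the knob), so winding on a little does no harm.
- crank: Loose steel crank, about 0.27 kg, standing on its hub. Origin: centre of the hub's underside; z up, x along the arm to the knob. Hub 32 x 32 x 26 mm with a square socket 18.5 mm wide, 24 mm deep in its underside, flats parallel to x and y. Arm 16 mm wide, x -28 to 80, z 26 to 34 mm. Unaligned, it stops some 12 to 18 mm short of home; pressed lightly (5 N) and turned up to a quarter turn it drops.
- boss_grip (a point): Middle of the crank's square grip boss (22 x 22 mm, 34 to 64 mm above the hub's underside, flats parallel to the crank's x and y), on the hub's axis, 52 mm above the underside; axes as crank. If it pinches part-way down the shaft, letting go lets it settle. Hold here, fingers either side of the arm (closing along the crank's y), to carry, fit and lift it.
- knob_grip (a point): Middle of the crank's upright black knob: a free-turning round sleeve 18 mm across, 42 mm high (36 to 78 mm above the hub's underside), 70 mm from the hub's axis at the arm's +x end; this point is 60 mm above the underside. Hold here to wind; the sleeve turns on its pin, so the gripper need not turn.
- coaster: Round cork coaster, 95 mm across and 8 mm thick, fixed to the worktop; origin under its middle at worktop level. The crank is to end here.
- cup: Small espresso cup (cream above, white below), 62 mm across, 53 mm high, standing loose on the cup platform, its handle away from the tower. Origin at its underside, 14 mm off the bowl's axis towards the handle; z up. Leave it standing there.
- platform_top (a point): Centre of the cup platform's upper face, a disc 92 mm across; 36 mm above the worktop when down, 60 mm when up; axes as riser.
- dosing_ring: Bystander: dark open dosing ring, 75 mm across, 26 mm high. Leave alone.
- spoon: Bystander: steel teaspoon, 130 mm long. Leave alone.
- basket: Bystander: steel filter basket upside down, 70 mm across, 24 mm high. Leave alone.
- green_cup: Bystander: green espresso cup, 65 mm across, 52 mm high. Leave alone.

How it is judged:
By the outcome, as a careful person would: the job done as asked, in the order asked, and still so for the second after the job is handed in, with the robot touching nothing.
It also fails if it takes over 72 s, if anything falls off the work surface, if the arm or the gripper's body presses on something with over 40 N, if the wrist force passes 120 N, or if a joint passes its speed limit or range.

### The arm

A 7-joint arm with a two-finger parallel gripper is mounted at the origin on a cart in front of the work surface, level with it; the furniture and walls round the work are solid. World frame = base frame: x ahead of the robot, y to its left, z up, the work surface at z = 0. Lengths are in m, angles in rad, forces in N, time in s.
With the tool pointing down it reaches from about 0.4 to 0.9 m from the base axis. Payload 5.6 kg.
Tool frame: the origin (TCP) lies midway between the tips of the shut fingers; the grasp point (between the pads) lies 19 mm behind it; z points along the fingers, y is the line along which they close (so a half turn about z gives the same grasp; the last joint's range is limited). The gripper opens to 92 mm and grips with 3 to 60 N. Pads are 20 mm wide; open, the fingers measure 128 mm over their backs; the gripper's body (75 mm by 189 mm) begins 69 mm behind the grasp point.
Start: joints at [1.285, 0.468, -0.012, 1.603, 0.006, 1.071, -0.056], TCP at [0.156, -0.631, 0.215] pointing down, gripper open.
Joint ranges: [-2.53, 2.53], [-0.31, 2.02], [-1.57, 1.55], [0.28, 2.44], [-1.29, 4.43], [0.15, 1.84], [-2.92, 2.92]. Speed limits (rad/s): [2.57, 2.57, 3.14, 3.14, 3.14, 3.14, 3.14].

### API

Orientations are given as a unit quaternion [x, y, z, w].
In Python, from plant import bot gives the robot as it stands.
- The arm moves only by the tool inch_along, called after "Call:" by a JSON object that holds its "fn" and its "kwargs". Schema: {"type":"object","properties":{"increments":{"type":"string"},"aperture":{"type":"number"},"grip_force":{"type":"number"},"only":{"type":"string"},"quiet":{"type":"boolean"},"lines":{"type":"string"}},"required":["increments"],"additionalProperties":false}. increments is a string of 1 to 12 rows, parted by semicolons, with the numbers parted by commas; each row has 4 numbers: dx, dy, dz in units of 50 mm, then a turn about the tool's z in units of 0.2 rad; each row shifts and turns the commanded pose from where the row before left it, along the tool's axes as they then stand; what a row does not reach is not made up. A row lasts 1/12 s, in which the tool goes at most 0.0417 m and 0.125 rad, less where a joint would pass 70% of its speed; a pose out of reach is approached as far as the arm can. aperture is the opening from 0.0 (shut) to 1.0 (fully open), set as the call begins (left out keeps the last). The fingers move at their own pace and stop on an object; grip_force is the grip in N (left out, the last holds). Time passes only in rows, so rows that do not move let the fingers close. The tool returns the time, the measured TCP pose, the force, the opening and the grip force at its end. only (a regular expression) keeps the lines of the reply that match it, lines (a string "A,B") keeps lines A to B, and quiet returns only ok. Input that does not fit is refused with a message, and nothing moves.
- bot.get_state(): the state, without advancing time (a new reading comes with each control period).
- bot.grab_frame(name): name is "scene" or "top" or "wrist"; returns a dict with "frame" (480x640x3 uint8, red, green, blue), "fx", "fy", "cx", "cy" (pixels), "k1" (the pictures are not rectified: a ray, as slopes to the right and down, at radius r is drawn at 1 + k1 r^2 times it, then the intrinsics apply), "rvec" (rotation vector, rad) and "tvec" (3), from world to camera coordinates, as OpenCV has them; the wrist camera has in their place "hand_eye" (4x4, takes a point from camera to tool coordinates, whose origin is the TCP and whose axes are the flange's). Camera axes: x right, y down, z forward; pixel columns grow to the right and rows downward; lengths in m; the calibration is good to about 2 mm. A picture is of the moment at which its call begins: read the wrist's pose just before it. There is no depth.
- bot.close_job(): hands the job in; it is judged then, once.
The state is a dict: "time_s": time; "joints": joint angles; "qd": joint speeds; "effort": joint torques, N m; "ee_pos": TCP position; "ee_rot": TCP orientation; "contact_force": force on the tool from outside, world axes, zero at the start; "torque": the same for the moment, N m; "width": opening from 0.0 (shut) to 1.0 (fully open); "finger_force": force on a finger pad.
Only numpy, scipy, OpenCV 4.12 (cv2) and the standard library are available. Lean on these libraries where they do the work, as an engineer would, in place of code of your own. Each camera call takes 0.05 s, during which the arm holds its last target. There are 200 camera calls.

## Working session

There is one attempt and no reset: what is moved stays moved. The work goes in short steps, Python scripts to look and compute and a tool call to move; the robot and the scene stay as the last step left them, time stands still between calls to the robot, and variables do not carry over. Pictures are saved under pics/ and viewed, at most 10 in all, crops included, and the job is handed in when it is done.

```bash
ls; mkdir -p pics; python3 - <<'E'
from plant import bot
import cv2
s=bot.get_state(); print(s['time_s'],s['ee_pos'],s['ee_rot'],s['width'])
for n in('scene','top'):
    f=bot.grab_frame(n); cv2.imwrite(f'pics/{n}0.png',f['frame'][:,:,::-1]); print({k:v for k,v in f.items() if k!='frame'})
E
```

```text
pics
plant.py
0.0 [ 0.15606632 -0.63039546  0.21366155] [ 9.92643218e-01  1.21073137e-01 -1.81291747e-04 -8.39046485e-04] 0.9993242770977544
{'fx': 565.6590971907749, 'fy': 565.6590971907749, 'cx': 314.94031883955677, 'cy': 225.23386701132472, 'k1': -0.1832337625835251, 'rvec': array([ 0.93064172, -2.5835328 ,  0.93157837]), 'tvec': array([0.43852004, 0.29577767, 1.17373242])}
{'fx': 611.131852989361, 'fy': 611.131852989361, 'cx': 321.38368186944786, 'cy': 233.0087193975014, 'k1': 0.0426865374741659, 'rvec': array([ 2.15597324, -2.11560587,  0.19160971]), 'tvec': array([0.03480027, 0.56216508, 1.21313217])}
```

View pics/scene0.png

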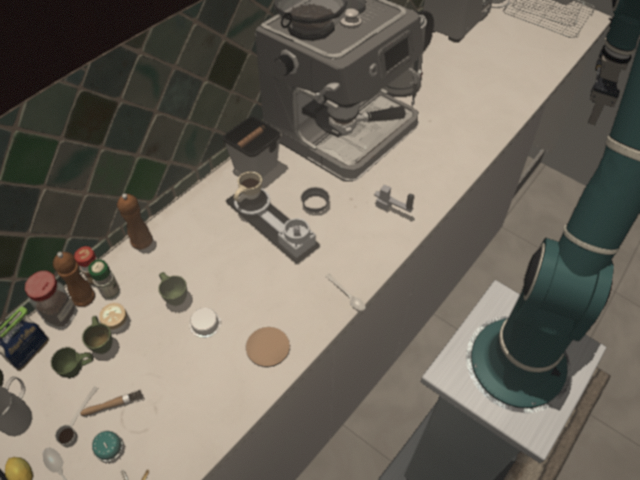

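View pics/top0.png

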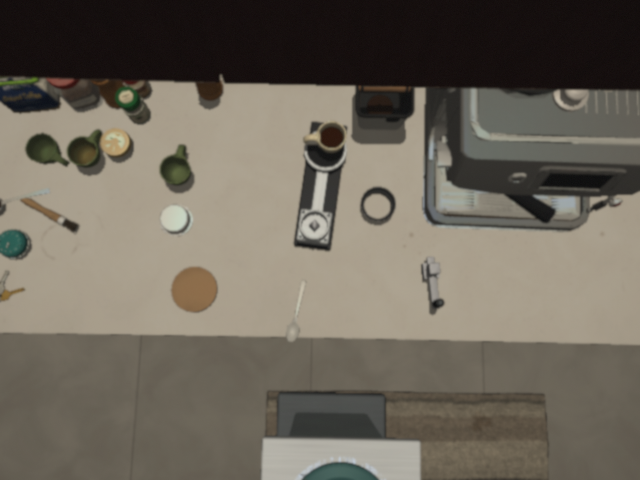

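The top view shows the tower at about (315,226), the platform and cup at (327,143), the crank at (432,280) with its knob at (437,302), and the coaster at (194,289). The scene view agrees: tower (297,235), crank (393,202), coaster (268,347). Next I'll enlarge these.

```bash
python3 - <<'E'
import cv2,numpy as np
t=cv2.imread('pics/top0.png');s=cv2.imread('pics/scene0.png')
def c(im,x,y,w=50,h=37):
    r=cv2.resize(im[y:y+h,x:x+w],(400,296),interpolation=cv2.INTER_CUBIC)
    for i in range(0,w,10): cv2.putText(r,str(x+i),(i*8,10),0,.35,(0,0,255)); cv2.line(r,(i*8,12),(i*8,18),(0,0,255))
    for i in range(0,h,10): cv2.putText(r,str(y+i),(0,i*8+4),0,.35,(0,0,255)); 
    return r
cv2.imwrite('pics/c0.png',np.vstack([np.hstack([c(t,410,250,64,64*37//50),c(t,290,205)]),np.hstack([c(s,368,178),c(s,272,212)])]))
E
```

```text
(no output)
```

View pics/c0.png

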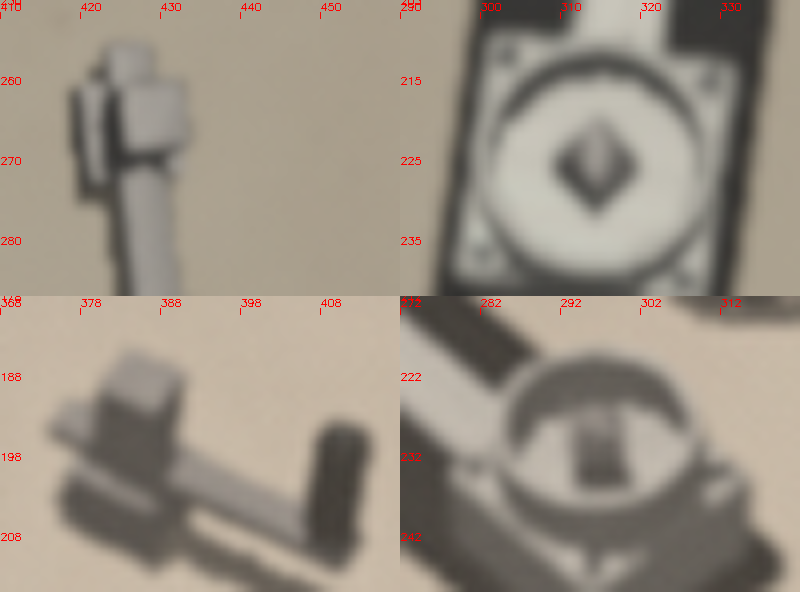

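```bash
cat > h.py <<'E'
import numpy as np,cv2
from scipy.spatial.transform import Rotation as R
from plant import bot
K0=dict(scene=((565.659,314.940,225.234,-0.18323376),[0.93064172,-2.5835328,0.93157837],[0.43852004,0.29577767,1.17373242]),
top=((611.13185,321.38368,233.00872,0.04268654),[2.15597324,-2.11560587,0.19160971],[0.03480027,0.56216508,1.21313217]))
def KD(i): f,cx,cy,k=i; return np.array([[f,0,cx],[0,f,cy],[0,0,1.]]),np.array([k,0,0,0,0])
def toz(name,uv,z):
    i,r,t=K0[name];K,D=KD(i);M=cv2.Rodrigues(np.array(r))[0];t=np.array(t)
    d=cv2.undistortPoints(np.array([[uv]],float),K,D)[0,0]; d=M.T@np.append(d,1); c=-M.T@t
    return c+d*(z-c[2])/d[2]
def wpose(s): T=np.eye(4);T[:3,:3]=R.from_quat(s['ee_rot']).as_matrix();T[:3,3]=s['ee_pos'];return T
def wgrab(name):
    s=bot.get_state();f=bot.grab_frame('wrist');cv2.imwrite(name,f['frame'][:,:,::-1])
    np.savez(name[:-4],i=(f['fx'],f['cx'],f['cy'],f['k1']),T=wpose(s)@f['hand_eye']);return s,f
def wz(name,uv,z):
    n=np.load(name[:-4]+'.npz');K,D=KD(n['i']);T=n['T'];d=cv2.undistortPoints(np.array([[uv]],float),K,D)[0,0]
    d=T[:3,:3]@np.append(d,1);c=T[:3,3];return c+d*(z-c[2])/d[2]
def yaw(v): return np.arctan2(v[1],v[0])
def rel(goal,yawx=None):
    """shift in tool axes from the measured pose to world goal; turn about tool z to put tool x at world yaw"""
    s=bot.get_state();M=R.from_quat(s['ee_rot']).as_matrix();d=M.T@(np.array(goal)-s['ee_pos']);y=yaw(M[:,0])
    print('t',round(s['time_s'],2),'pos',s['ee_pos'].round(4),'tilt z',M[:,2].round(3),'tool x yaw',round(y,3),'rel',d.round(4),'F',s['contact_force'].round(1),'j7',s['joints'][6].round(2))
    if yawx is not None:
        print('turn',[round((y-yawx+k*np.pi+9*np.pi)%(2*np.pi)-np.pi,3) for k in(0,1)])
E
python3 - <<'E'
from h import *
np.set_printoptions(precision=4,suppress=True)
for n,uv,z,l in [('top',(434.8,268.7),.064,'boss'),('scene',(385.9,188.2),.064,'boss'),('top',(438,301.5),.078,'knob'),('scene',(410.9,194.5),.078,'knob'),
 ('top',(315.1,225.8),.072,'collar'),('scene',(297,230.5),.072,'collar'),('top',(325,150),.036,'plat'),('top',(194.5,289),.008,'coaster'),('scene',(268.5,346.5),.008,'coaster'),
 ('top',(309.1,225.8),.05,'shL'),('top',(319.8,225.8),.05,'shR'),('top',(314.5,232),.05,'shB'),('top',(314.5,219.4),.05,'shT')]: print(l,n,toz(n,uv,z))
s,f=wgrab('pics/w0.png');rel([0,0,0])
E
```

```text
boss top [ 0.4901 -0.1845  0.064 ]
boss scene [ 0.4909 -0.1838  0.064 ]
knob top [ 0.4235 -0.1871  0.078 ]
knob scene [ 0.424 -0.194  0.078]
collar top [0.5718 0.0586 0.072 ]
collar scene [0.5691 0.0668 0.072 ]
plat top [0.7431 0.0409 0.036 ]
coaster top [0.4445 0.3079 0.008 ]
coaster scene [0.4417 0.3103 0.008 ]
shL top [0.5756 0.0711 0.05  ]
shR top [0.5761 0.049  0.05  ]
shB top [0.5629 0.0597 0.05  ]
shT top [0.5893 0.0602 0.05  ]
t 0.15 pos [ 0.1561 -0.6305  0.2139] tilt z [-0.     0.001 -1.   ] tool x yaw 0.243 rel [ 0.0001 -0.6493  0.2147] F [-0.2  0.8  0.3] j7 -0.06
```

The manual's scale: shifts go in units of 50 mm and turns go in units of 0.2 rad. Converting my numbers, 0.0288 m is 0.576, -0.0235 m is -0.47.

Call:
{"fn": "inch_along", "kwargs": {"increments": "0.576,-0.47,0,0;0.576,-0.47,0,0;0.576,-0.47,0,0;0.576,-0.47,0,0;0.576,-0.47,0,0;0.576,-0.47,0,0;0.576,-0.47,0,0;0.576,-0.47,0,0;0.576,-0.47,0,0;0.576,-0.47,0,0;0.576,-0.47,0,0;0.576,-0.47,0,0", "aperture": 1.0}}

```text
time_s: 1.15
ee_pos: [0.4245, -0.2725, 0.2146]
ee_rot: [0.993, 0.121, -0.0, 0.0]
contact_force: [-0.3, -0.7, 0.1]
width: 0.996
finger_force: 0.0
```

```bash
python3 -c "
from h import *
rel([.49,-.184,.2],.08)"
```

```text
t 1.15 pos [ 0.4245 -0.2725  0.2146] tilt z [-0. -0. -1.] tool x yaw 0.243 rel [ 0.0848 -0.0702  0.0146] F [-0.3 -0.7  0.1] j7 -0.89
turn [np.float64(0.163), np.float64(-2.979)]
```

In the tool's units: 0.0283 m is 0.566, -0.0234 m is -0.468, 0.083 rad is 0.415.

Call:
{"fn": "inch_along", "kwargs": {"increments": "0.566,-0.468,0.08,0;0.566,-0.468,0.08,0;0.566,-0.468,0.08,0;0,0,0,0.4;0,0,0,0.415;0,0,0,0"}}

```text
time_s: 1.65
ee_pos: [0.4895, -0.1848, 0.2022]
ee_rot: [0.999, 0.04, -0.0, -0.0]
contact_force: [0.1, 0.9, 0.0]
width: 0.999
finger_force: 0.0
```

```bash
python3 -c "
from h import *
wgrab('pics/w1.png')
rel([.4905,-.184,.2],.08)"
```

```text
t 1.7 pos [ 0.4894 -0.1854  0.2023] tilt z [-0.001 -0.    -1.   ] tool x yaw 0.082 rel [ 0.0012 -0.0013  0.0023] F [-0.1 -0.   0.3] j7 -1.27
turn [np.float64(0.002), np.float64(-3.14)]
```

View pics/w1.png

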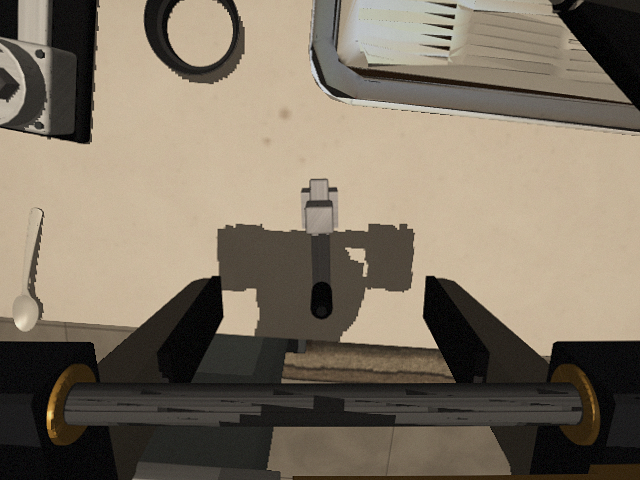

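The wrist view shows the crank's boss top near (319,217), the knob near (321,300) and the arm nearly vertical between the fingers. I'll enlarge it.

```bash
python3 - <<'E'
from h import *
im=cv2.imread('pics/w1.png')[170:320,240:400]
hsv=cv2.convertScaleAbs(im,alpha=1.6,beta=10)
r=cv2.resize(hsv,None,fx=4,fy=4,interpolation=cv2.INTER_CUBIC)
for i in range(0,160,20): cv2.putText(r,str(240+i),(i*4,10),0,.35,(0,0,255)); cv2.putText(r,str(170+i),(0,i*4+4),0,.35,(0,0,255))
cv2.imwrite('pics/c1.png',r)
n=np.load('pics/w1.npz');print(n['T'].round(4))
E
```

```text
[[ 7.730e-02 -9.597e-01 -2.701e-01  5.656e-01]
 [-9.970e-01 -7.430e-02 -2.150e-02 -1.790e-01]
 [ 5.000e-04  2.709e-01 -9.626e-01  3.716e-01]
 [ 0.000e+00  0.000e+00  0.000e+00  1.000e+00]]
```

View pics/c1.png

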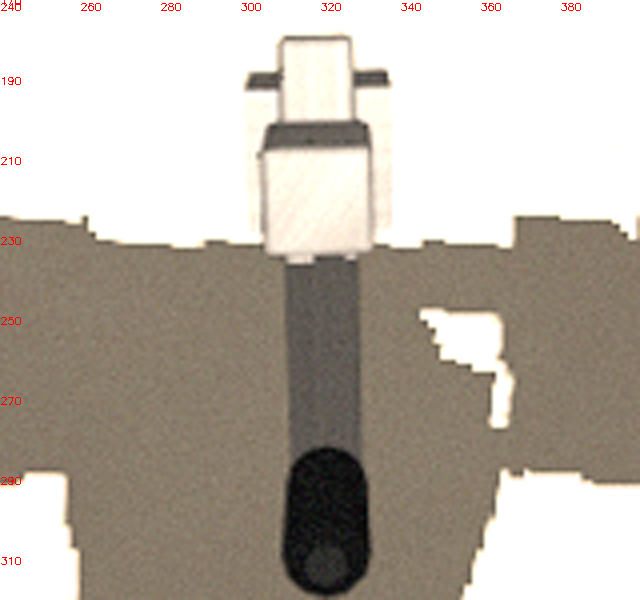

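The boss's top face is centred at (319.4,220) and the knob's top at (321.5,308.5).

```bash
python3 - <<'E'
from h import *
b=wz('pics/w1.png',(319.4,220),.064);k=wz('pics/w1.png',(321.5,308.5),.078);f=wz('pics/w1.png',(319,179.5),.034)
print(b,k,f,yaw(b-k),yaw(f-k),np.hypot(*(b-k)[:2]))
rel([b[0],b[1],.035],yaw(f-k))
E
```

```text
[ 0.49209672 -0.18216496  0.064     ] [ 0.4238647  -0.18907086  0.078     ] [ 0.51938763 -0.17954892  0.034     ] 0.10086850372637403 0.09935402306257089 0.06858061217058313
t 1.7 pos [ 0.4894 -0.1854  0.2023] tilt z [-0.001 -0.    -1.   ] tool x yaw 0.082 rel [ 0.0031 -0.003   0.1673] F [-0.1 -0.   0.3] j7 -1.27
turn [np.float64(-0.018), np.float64(3.124)]
```

Call:
{"fn": "inch_along", "kwargs": {"increments": "0.06,-0.06,0.676,-0.09;0,0,0.676,0;0,0,0.676,0;0,0,0.676,0;0,0,0.676,0;0,0,0,0;0,0,0,0"}}

```text
time_s: 2.28
ee_pos: [0.4908, -0.1823, 0.0325]
ee_rot: [0.999, 0.049, -0.002, -0.001]
contact_force: [1.3, -0.6, -0.2]
width: 0.994
finger_force: 0.0
```

Call:
{"fn": "inch_along", "kwargs": {"increments": "0,0,0,0;0,0,0,0;0,0,0,0;0,0,0,0;0,0,0,0;0,0,0,0", "aperture": 0, "grip_force": 40}}

```text
time_s: 2.78
ee_pos: [0.4926, -0.1826, 0.0344]
ee_rot: [0.999, 0.049, 0.001, 0.0]
contact_force: [0.1, 0.8, 0.7]
width: 0.585
finger_force: 0.0
```

Call:
{"fn": "inch_along", "kwargs": {"increments": "0,0,0,0;0,0,0,0;0,0,0,0;0,0,0,0;0,0,0,0;0,0,0,0;0,0,0,0;0,0,0,0"}}

```text
time_s: 3.45
ee_pos: [0.4922, -0.1823, 0.0335]
ee_rot: [0.999, 0.049, -0.0, -0.0]
contact_force: [-0.4, 1.2, -0.7]
width: 0.239
finger_force: 40.0
```

Call:
{"fn": "inch_along", "kwargs": {"increments": "0,0,-0.6,0;0,0,-0.6,0;0,0,-0.6,0;0.034,-0.692,-0.6,0;0.034,-0.692,0,0;0.034,-0.692,0,0;0.034,-0.692,0,0;0.034,-0.692,0,0;0.034,-0.692,0,0;0.034,-0.692,0,0;0,0,0,0;0,0,0,0"}}

```text
time_s: 4.45
ee_pos: [0.4798, 0.0588, 0.1505]
ee_rot: [0.999, 0.051, -0.0, -0.0]
contact_force: [-0.4, -1.1, -3.1]
width: 0.237
finger_force: 40.0
```

```bash
python3 - <<'E'
from h import *
wgrab('pics/w2.png')
rel([.572,.06,.15],.1+np.pi/4)
im=cv2.imread('pics/w2.png')
cv2.imwrite('pics/w2c.png',im)
E
```

```text
t 4.5 pos [0.48   0.0569 0.1504] tilt z [-0.001 -0.001 -1.   ] tool x yaw 0.1 rel [0.0918 0.0061 0.0003] F [ 0.2 -0.8 -3.3] j7 -1.8
turn [np.float64(-0.786), np.float64(2.356)]
```

View pics/w2.png

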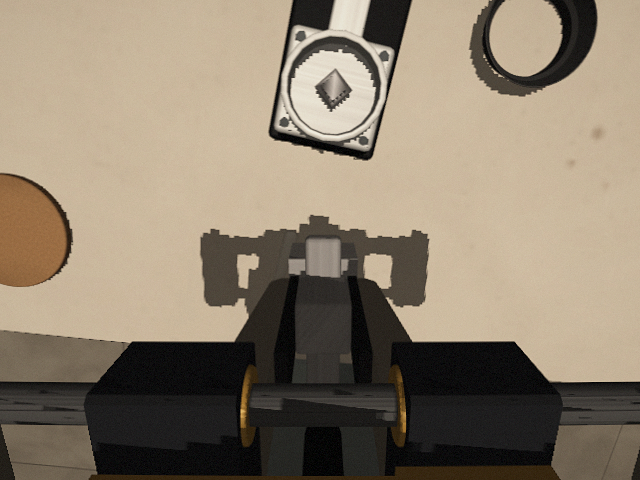

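The collar is near (334,86) with the shaft diamond at (333,90). The crank hangs straight in the gripper. I'll zoom in on the collar.

```bash
python3 - <<'E'
from h import *
im=cv2.imread('pics/w2.png')[25:165,265:405]
r=cv2.resize(im,(595,595),interpolation=cv2.INTER_CUBIC)
for i in range(0,140,20): cv2.putText(r,str(265+i),(int(i*4.25),10),0,.35,(0,0,255)); cv2.putText(r,str(25+i),(0,int(i*4.25)+4),0,.35,(0,0,255))
cv2.imwrite('pics/c2.png',r)
E
```

```text
(no output)
```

View pics/c2.png

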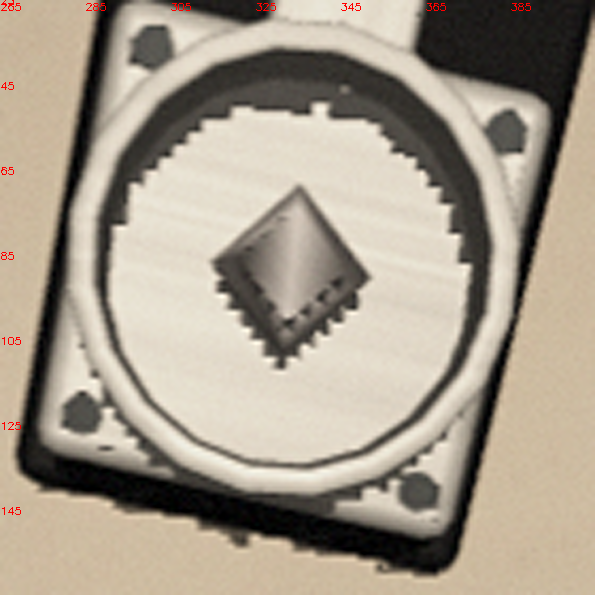

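```bash
python3 - <<'E'
from h import *
p=lambda x,y,z:wz('pics/w2.png',(265+x/4.25,25+y/4.25),z)[:2]
c=p(292.5,258.5,.072);print('collar',c)
e=[p(68,258,.072),p(517,258,.072),p(292,22,.072),p(292,495,.072)];print(e[0]-e[1],e[2]-e[3])
L,T,Rr,B=[p(*q,.064) for q in((212,262),(300,186),(371,278),(285,352))]
print(L,T,Rr,B,(L+T+Rr+B)/4)
for a,b in((L,T),(T,Rr),(Rr,B),(B,L)): print(np.linalg.norm(b-a)*1e3,np.degrees(yaw(b-a))%90)
for a,b in((L,Rr),(B,T)): print('diag',np.linalg.norm(b-a)*1e3,np.degrees(yaw(b-a))%90-45)
S=[p(*q,.05) for q in((150,45),(507,130),(420,490),(83,412))]; print('screws',(sum(S)/4), [np.degrees(yaw(S[i]-S[i-1]))%90 for i in range(4)])
rel([*c,.15],.785)
E
```

```text
collar [0.57634801 0.06207548]
[-0.00614722  0.06051926] [0.06031843 0.00652174]
[0.57541913 0.07308744] [0.58655607 0.06192206] [0.57555913 0.05070523] [0.56445661 0.06164383] [0.57549773 0.06183964]
15.770132435324259 44.9269513948221
15.708277952755052 45.56711173134693
15.58585736873735 45.42610540908191
15.847175913851023 46.2299885317438
diag 22.38263833281396 -44.64163437893771
diag 22.101219354181673 -44.278703000939615
screws [0.57600795 0.06181538] [np.float64(83.75021399941481), np.float64(83.43588911599801), np.float64(83.29511413303402), np.float64(83.11683639310942)]
t 4.5 pos [0.48   0.0569 0.1504] tilt z [-0.001 -0.001 -1.   ] tool x yaw 0.1 rel [0.0964 0.0045 0.0003] F [ 0.2 -0.8 -3.3] j7 -1.8
turn [np.float64(-0.685), np.float64(2.456)]
```

Call:
{"fn": "inch_along", "kwargs": {"increments": "0.48,0.022,0,0;0.48,0.022,0,0;0.48,0.022,0,0;0.48,0.024,0,0;0,0,0,-0.5785;0,0,0,-0.5785;0,0,0,-0.5785;0,0,0,-0.5785;0,0,0,-0.5785;0,0,0,-0.5785;0,0,0,0;0,0,0,0"}}

```text
time_s: 5.5
ee_pos: [0.5764, 0.0596, 0.1502]
ee_rot: [0.924, 0.383, -0.001, 0.0]
contact_force: [0.4, 0.2, -3.3]
width: 0.235
finger_force: 40.0
```

```bash
python3 -c "
from h import *
rel([.5758,.0619,.0835],.794)"
```

```text
t 5.5 pos [0.5764 0.0596 0.1502] tilt z [-0.001 -0.001 -1.   ] tool x yaw 0.786 rel [ 0.0013 -0.002   0.0667] F [ 0.4  0.2 -3.3] j7 -1.18
turn [np.float64(-0.008), np.float64(3.134)]
```

```bash
python3 -c "
from h import *
P=[]
for i in range(8):
    bot.grab_frame('wrist');s=bot.get_state();P.append([*s['ee_pos'],*R.from_quat(s['ee_rot']).as_rotvec()])
print(np.round(P,4));rel([.5758,.0619,.0835],.794)"
```

```text
[[ 5.7640e-01  6.0000e-02  1.5040e-01  2.9016e+00  1.2038e+00 -1.6000e-03]
 [ 5.7650e-01  6.0400e-02  1.5050e-01  2.9009e+00  1.2054e+00 -1.2000e-03]
 [ 5.7650e-01  6.0700e-02  1.5060e-01  2.9002e+00  1.2069e+00 -8.0000e-04]
 [ 5.7650e-01  6.1100e-02  1.5070e-01  2.8997e+00  1.2082e+00 -5.0000e-04]
 [ 5.7660e-01  6.1300e-02  1.5080e-01  2.8992e+00  1.2094e+00 -2.0000e-04]
 [ 5.7660e-01  6.1500e-02  1.5090e-01  2.8989e+00  1.2101e+00 -1.0000e-04]
 [ 5.7650e-01  6.1600e-02  1.5090e-01  2.8987e+00  1.2108e+00 -1.0000e-04]
 [ 5.7650e-01  6.1700e-02  1.5090e-01  2.8986e+00  1.2111e+00 -1.0000e-04]]
t 5.9 pos [0.5765 0.0617 0.1509] tilt z [ 0. -0. -1.] tool x yaw 0.792 rel [-0.0004 -0.0007  0.0674] F [-0.1  0.2 -3.2] j7 -1.18
turn [np.float64(-0.002), np.float64(3.139)]
```

Call:
{"fn": "inch_along", "kwargs": {"increments": "-0.008,-0.014,0.4,0;0,0,0.4,0;0,0,0.24,0;0,0,0,0;0,0,0,0;0,0,0,0"}}

```text
time_s: 6.4
ee_pos: [0.5761, 0.0618, 0.0995]
ee_rot: [0.923, 0.386, 0.0, 0.0]
contact_force: [-0.5, -0.3, -3.1]
width: 0.24
finger_force: 40.0
```

```bash
python3 -c "
from h import *
rel([.5758,.0619,.0835],.794)"
```

```text
t 6.4 pos [0.5761 0.0618 0.0995] tilt z [ 0. -0. -1.] tool x yaw 0.792 rel [-0.0002 -0.0003  0.016 ] F [-0.5 -0.3 -3.1] j7 -1.21
turn [np.float64(-0.002), np.float64(3.14)]
```

Underside is now about 6 mm below the shaft's top with no contact force. Continuing down.

Call:
{"fn": "inch_along", "kwargs": {"increments": "0,0,0.12,0;0,0,0.12,0;0,0,0.08,0;0,0,0,0;0,0,0,0;0,0,0,0"}}

```text
time_s: 6.9
ee_pos: [0.576, 0.0618, 0.0834]
ee_rot: [0.923, 0.386, 0.0, 0.0]
contact_force: [-0.5, 0.4, 4.3]
width: 0.237
finger_force: 40.0
```

```bash
python3 -c "
from h import *
rel([.5758,.0619,.0835],.794)"
```

```text
t 6.9 pos [0.576  0.0618 0.0834] tilt z [ 0.001 -0.    -1.   ] tool x yaw 0.792 rel [-0.0001 -0.0003 -0.0001] F [-0.5  0.4  4.3] j7 -1.23
turn [np.float64(-0.002), np.float64(3.139)]
```

Crank is home. Now release, rise, move over the knob.

Call:
{"fn": "inch_along", "kwargs": {"increments": "0,0,0,0;0,0,0,0;0,0,0,0;0,0,0,0;0,0,0,0;0,0,0,0", "aperture": 0.5}}

```text
time_s: 7.4
ee_pos: [0.5758, 0.0617, 0.0827]
ee_rot: [0.923, 0.386, -0.0, -0.0]
contact_force: [-0.6, -0.3, -0.7]
width: 0.499
finger_force: 0.0
```

Call:
{"fn": "inch_along", "kwargs": {"increments": "0,0,-0.6,0;0,0,-0.6,0;0,0,0,0;-0.7,0,0,0;-0.7,0,0,0;0,0,0,0;0,0,0,0;0,0,0,0"}}

```text
time_s: 8.07
ee_pos: [0.5272, 0.0121, 0.1431]
ee_rot: [0.923, 0.386, 0.001, 0.0]
contact_force: [0.5, 1.0, 0.8]
width: 0.496
finger_force: 0.0
```

```bash
python3 - <<'E'
from h import *
s,f=wgrab('pics/w3.png')
cv2.imwrite('pics/w3.png',f['frame'][:,:,::-1])
rel([.5268,.0120,.091],.792)
E
```

```text
t 8.12 pos [0.5274 0.0127 0.1431] tilt z [ 0.001  0.001 -1.   ] tool x yaw 0.792 rel [-0.001   0.      0.0521] F [-0.3  0.2 -0.6] j7 -1.09
turn [np.float64(0.0), np.float64(-3.141)]
```

View pics/w3.png

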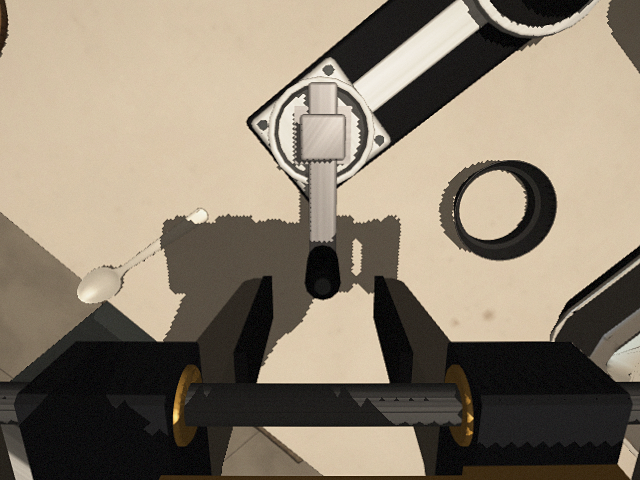

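The crank sits level in the collar, and the knob (322,287) is centred between the fingers. I'll descend and grip it.

Call:
{"fn": "inch_along", "kwargs": {"increments": "-0.01,0,0.52,0;0,0,0.52,0;0,0,0,0;0,0,0,0"}}

```text
time_s: 8.45
ee_pos: [0.5259, 0.0127, 0.09]
ee_rot: [0.922, 0.386, -0.001, -0.001]
contact_force: [-0.0, 0.1, 1.3]
width: 0.503
finger_force: 0.0
```

Call:
{"fn": "inch_along", "kwargs": {"increments": "0,0,0,0;0,0,0,0;0,0,0,0;0,0,0,0;0,0,0,0;0,0,0,0;0,0,0,0", "aperture": 0, "grip_force": 30}}

```text
time_s: 9.03
ee_pos: [0.5267, 0.0114, 0.0914]
ee_rot: [0.923, 0.386, 0.0, 0.0]
contact_force: [-1.3, -0.2, 3.1]
width: 0.189
finger_force: 30.0
```

```bash
python3 -c "
from h import *
rel([.5268,.0120,.091],.792)"
```

```text
t 9.03 pos [0.5267 0.0114 0.0914] tilt z [ 0.001 -0.    -1.   ] tool x yaw 0.792 rel [ 0.0005 -0.0003  0.0004] F [-1.3 -0.2  3.1] j7 -1.14
turn [np.float64(-0.0), np.float64(3.141)]
```

In the tool's units: -0.0181 m is -0.362, 0.0181 m is 0.362.

Call:
{"fn": "inch_along", "kwargs": {"increments": "0.048,-0.362,0,0;0.14,-0.338,0,0;0.222,-0.29,0,0;0.29,-0.222,0,0;0.338,-0.14,0,0;0.362,-0.048,0,0"}}

```text
time_s: 9.53
ee_pos: [0.5237, 0.1103, 0.0912]
ee_rot: [0.923, 0.386, -0.002, 0.001]
contact_force: [-3.7, -3.1, 6.2]
width: 0.19
finger_force: 30.0
```

```bash
python3 -c "
from h import *
rel([.576,.0618,.091],.792)"
```

```text
t 9.53 pos [0.5237 0.1103 0.0912] tilt z [-0.003 -0.003 -1.   ] tool x yaw 0.792 rel [0.0021 0.0713 0.0002] F [-3.7 -3.1  6.2] j7 -1.33
turn [np.float64(0.0), np.float64(-3.141)]
```

In the tool's units: -0.0181 m is -0.362, 0.0181 m is 0.362.

Call:
{"fn": "inch_along", "kwargs": {"increments": "0.362,0.048,0,0;0.338,0.14,0,0;0.29,0.222,0,0;0.222,0.29,0,0;0.14,0.338,0,0;0.048,0.362,0,0;-0.048,0.362,0,0;-0.14,0.338,0,0;-0.222,0.29,0,0;-0.29,0.222,0,0;-0.338,0.14,0,0;-0.362,0.048,0,0"}}

```text
time_s: 10.53
ee_pos: [0.6267, 0.0139, 0.0914]
ee_rot: [0.923, 0.386, 0.002, -0.001]
contact_force: [0.3, 4.9, 0.2]
width: 0.189
finger_force: 30.0
```

```bash
python3 -c "
from h import *
rel([.576,.0618,.091],.792)"
```

```text
t 10.53 pos [0.6267 0.0139 0.0914] tilt z [ 0.003  0.004 -1.   ] tool x yaw 0.792 rel [-0.0015 -0.0697  0.0005] F [0.3 4.9 0.2] j7 -1.12
turn [np.float64(0.0), np.float64(-3.141)]
```

Call:
{"fn": "inch_along", "kwargs": {"increments": "-0.362,-0.048,0,0;-0.338,-0.14,0,0;-0.29,-0.222,0,0;-0.222,-0.29,0,0;-0.14,-0.338,0,0;-0.048,-0.362,0,0;0.048,-0.362,0,0;0.14,-0.338,0,0;0.222,-0.29,0,0"}}

```text
time_s: 11.28
ee_pos: [0.5056, 0.0595, 0.0914]
ee_rot: [0.923, 0.385, 0.0, 0.001]
contact_force: [2.4, -4.7, 0.0]
width: 0.19
finger_force: 30.0
```

```bash
python3 -c "
from h import *
rel([.576,.0618,.091],.792)"
```

```text
t 11.28 pos [0.5056 0.0595 0.0914] tilt z [ 0.002 -0.002 -1.   ] tool x yaw 0.79 rel [0.0512 0.0484 0.0005] F [ 2.4 -4.7  0. ] j7 -1.25
turn [np.float64(-0.002), np.float64(3.14)]
```

In the tool's units: 0.0169 m is 0.338, 0.0145 m is 0.29.

Call:
{"fn": "inch_along", "kwargs": {"increments": "0.29,-0.222,0,0;0.338,-0.14,0,0;0,0,0,0;0,0,0,0"}}

```text
time_s: 11.62
ee_pos: [0.5145, 0.0971, 0.0912]
ee_rot: [0.922, 0.386, 0.0, -0.0]
contact_force: [-2.0, 1.6, 6.6]
width: 0.189
finger_force: 30.0
```

Call:
{"fn": "inch_along", "kwargs": {"increments": "0.18,-0.036,0,0;0.182,-0.012,0,0;0,0,0,0;0,0,0,0"}}

```text
time_s: 11.95
ee_pos: [0.5243, 0.1106, 0.0911]
ee_rot: [0.923, 0.386, -0.001, -0.0]
contact_force: [-4.9, 1.0, 8.6]
width: 0.192
finger_force: 30.0
```

```bash
python3 -c "
from h import *
rel([.576,.0618,.091],.792)"
```

```text
t 11.95 pos [0.5243 0.1106 0.0911] tilt z [-0.002 -0.    -1.   ] tool x yaw 0.792 rel [0.0016 0.0711 0.    ] F [-4.9  1.   8.6] j7 -1.34
turn [np.float64(-0.0), np.float64(3.142)]
```

Call:
{"fn": "inch_along", "kwargs": {"increments": "0.182,0.012,0,0;0.18,0.036,0,0;0,0,0,0;0,0,0,0"}}

```text
time_s: 12.28
ee_pos: [0.5365, 0.1214, 0.0908]
ee_rot: [0.923, 0.386, -0.003, -0.001]
contact_force: [-10.8, 0.2, 11.7]
width: 0.188
finger_force: 30.0
```

Call:
{"fn": "inch_along", "kwargs": {"increments": "0.174,0.058,0,0;0.164,0.082,0,0;0,0,0,0;0,0,0,0"}}

```text
time_s: 12.62
ee_pos: [0.5514, 0.1296, 0.0904]
ee_rot: [0.922, 0.386, -0.005, -0.002]
contact_force: [-13.2, 2.2, 12.8]
width: 0.188
finger_force: 30.0
```

```bash
python3 - <<'E'
from h import *
rel([.576,.0618,.091],.792)
ims=[]
for n,(x,y) in dict(scene=(215,150),top=(275,100)).items():
    f=bot.grab_frame(n)['frame'][:,:,::-1]; cv2.imwrite(f'pics/{n}1.png',f)
    for im in (cv2.imread(f'pics/{n}0.png'),f): ims.append(cv2.resize(im[y:y+75,x:x+100],(400,300),interpolation=cv2.INTER_CUBIC))
cv2.imwrite('pics/cmp.png',np.vstack([np.hstack(ims[:2]),np.hstack(ims[2:])]))
E
```

```text
t 12.62 pos [0.5514 0.1296 0.0904] tilt z [-0.011 -0.001 -1.   ] tool x yaw 0.793 rel [-0.031   0.0651 -0.0008] F [-13.2   2.2  12.8] j7 -1.35
turn [np.float64(0.001), np.float64(-3.141)]
```

View pics/cmp.png

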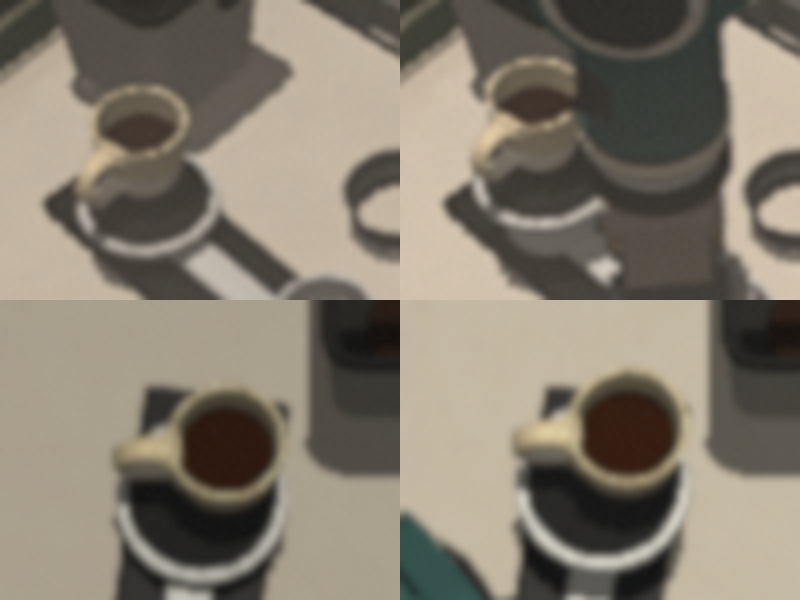

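The cup stands on a raised platform in both views. The resistance has risen from 3 to 12 N, so I'll turn a little more to confirm the clutch plateau.

In the tool's units: 0.0076 m is 0.152, 0.0069 m is 0.138.

Call:
{"fn": "inch_along", "kwargs": {"increments": "0.152,0.102,0,0;0.138,0.12,0,0;0,0,0,0;0,0,0,0;0,0,0,0"}}

```text
time_s: 13.13
ee_pos: [0.5688, 0.134, 0.0903]
ee_rot: [0.922, 0.387, -0.005, -0.003]
contact_force: [-15.2, 6.1, 11.3]
width: 0.189
finger_force: 30.0
```

```bash
python3 - <<'E'
from h import *
rel([.576,.0618,.091],.792)
c=np.array([.576,.0618])+.17*np.array([np.cos(-.113),np.sin(-.113)])
print(c)
for n in('scene','top'):
    i,r,t=K0[n];K,D=KD(i)
    for z in(.036,.06):
        a=np.linspace(0,2*np.pi,200);P=np.c_[c[0]+.046*np.cos(a),c[1]+.046*np.sin(a),0*a+z]
        q=cv2.projectPoints(P,np.array(r),np.array(t),K,D)[0][:,0]; print(n,z,q[q[:,1].argmax()].round(1))
E
```

```text
t 13.13 pos [0.5688 0.134  0.0903] tilt z [-0.011  0.002 -1.   ] tool x yaw 0.794 rel [-0.0464  0.0558 -0.0009] F [-15.2   6.1  11.3] j7 -1.34
turn [np.float64(0.002), np.float64(-3.14)]
[0.74491579 0.04263086]
scene 0.036 [249.8 213.5]
scene 0.06 [248.9 207.1]
top 0.036 [324.2 170.1]
top 0.06 [324.3 167. ]
```

That is the clutch slipping (about 14 N), and the scene-view rim shift (6.7 px against 6.4 expected) confirms the platform is at its stop. I'll back off into the socket's play, then release.

In the tool's units: -0.0076 m is -0.152, -0.0069 m is -0.138.

Call:
{"fn": "inch_along", "kwargs": {"increments": "-0.138,-0.12,0,0;-0.152,-0.102,0,0;0,0,0,0;0,0,0,0;0,0,0,0;0,0,0,0"}}

```text
time_s: 13.63
ee_pos: [0.5537, 0.1302, 0.0907]
ee_rot: [0.923, 0.386, -0.002, -0.002]
contact_force: [-8.4, 4.3, 7.8]
width: 0.192
finger_force: 30.0
```

```bash
python3 -c "
from h import *
rel([.576,.0618,.091],.792)"
```

```text
t 13.63 pos [0.5537 0.1302 0.0907] tilt z [-0.005  0.001 -1.   ] tool x yaw 0.792 rel [-0.033   0.0639 -0.0005] F [-8.4  4.3  7.8] j7 -1.35
turn [np.float64(0.0), np.float64(-3.141)]
```

Call:
{"fn": "inch_along", "kwargs": {"increments": "0,0,0,0;0,0,0,0;0,0,0,0;0,0,0,0;0,0,-0.6,0;0,0,-0.6,0;0,0,0,0;0,0,0,0;0,0,0,0", "aperture": 0.5}}

```text
time_s: 14.38
ee_pos: [0.5568, 0.128, 0.1504]
ee_rot: [0.923, 0.385, -0.0, 0.0]
contact_force: [0.3, -0.1, -0.6]
width: 0.5
finger_force: 0.0
```

```bash
python3 -c "
from h import *
rel([.576,.0618,.091],.792)"
```

```text
t 14.38 pos [0.5568 0.128  0.1504] tilt z [-0.    -0.001 -1.   ] tool x yaw 0.791 rel [-0.0335  0.0601  0.0594] F [ 0.3 -0.1 -0.6] j7 -1.31
turn [np.float64(-0.001), np.float64(3.14)]
```

In the tool's units: 0.03 m is 0.6, -0.0168 m is -0.336, -0.1216 rad is -0.608.

Call:
{"fn": "inch_along", "kwargs": {"increments": "-0.336,0.6,0,0;-0.334,0.602,0,0;0,0,0,-0.608;0,0,0,-0.608;0,0,0,-0.608;0,0,0,-0.608;0,0,0,-0.608;0,0,0,-0.608;0,0,0,-0.608;0,0,0,-0.608;0,0,0,-0.606;0,0,0,0"}}

```text
time_s: 15.38
ee_pos: [0.5752, 0.0623, 0.1491]
ee_rot: [0.586, 0.81, -0.001, -0.001]
contact_force: [0.0, 0.7, 0.8]
width: 0.503
finger_force: 0.0
```

```bash
python3 - <<'E'
from h import *
for i in range(4): bot.grab_frame('wrist')
rel([.576,.0618,.0835],1.885)
s,f=wgrab('pics/w4.png'); cv2.imwrite('pics/w4.png',f['frame'][:,:,::-1])
E
```

```text
t 15.58 pos [0.5758 0.0626 0.1502] tilt z [-0.001 -0.    -1.   ] tool x yaw 1.883 rel [-0.0009  0.      0.0667] F [-0.8  0.6  0.5] j7 -0.22
turn [np.float64(-0.002), np.float64(3.14)]
```

View pics/w4.png

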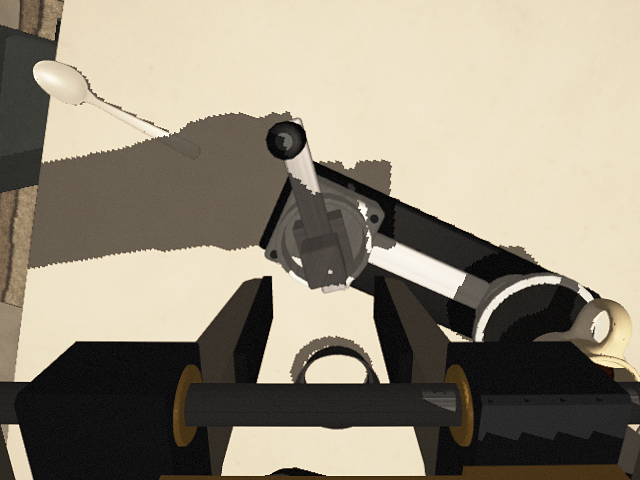

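The crank is still seated, with the knob's top at (286,140) and the boss near (322,247). Its arm is turned some degrees from the tool, so I'll measure that.

```bash
python3 - <<'E'
from h import *
k=wz('pics/w4.png',(286,140),.128);b=wz('pics/w4.png',(322.5,248),.114)
print(k,b,yaw(k-b),yaw(k[:2]-np.array([.5759,.0619])),np.hypot(*(k-b)[:2]))
rel([.5759,.0619,.0835],yaw(k[:2]-np.array([.5759,.0619])))
E
```

```text
[0.53856528 0.12222788 0.128     ] [0.57177932 0.07359821 0.114     ] 2.1700211687091193 2.1249706780842614 0.05888987423183444
t 15.63 pos [0.5759 0.0627 0.1504] tilt z [-0.001 -0.    -1.   ] tool x yaw 1.884 rel [-0.0008 -0.0002  0.0669] F [0.6 0.2 0.3] j7 -0.22
turn [np.float64(-0.241), np.float64(2.9)]
```

Call:
{"fn": "inch_along", "kwargs": {"increments": "-0.016,-0.004,0,-0.6;0,0,0,-0.605;0,0,0.444,0;0,0,0.444,0;0,0,0.444,0;0,0,0,0;0,0,0,0"}}

```text
time_s: 16.22
ee_pos: [0.5755, 0.0621, 0.0837]
ee_rot: [0.486, 0.874, -0.001, -0.001]
contact_force: [0.5, 1.0, 0.1]
width: 0.498
finger_force: 0.0
```

Call:
{"fn": "inch_along", "kwargs": {"increments": "0,0,0,0;0,0,0,0;0,0,0,0;0,0,0,0;0,0,0,0;0,0,0,0;0,0,0,0", "aperture": 0, "grip_force": 40}}

```text
time_s: 16.8
ee_pos: [0.5768, 0.062, 0.0853]
ee_rot: [0.486, 0.874, 0.0, 0.001]
contact_force: [-2.2, -0.7, 6.5]
width: 0.24
finger_force: 40.0
```

```bash
python3 -c "
from h import *
rel([.576,.0618,.0835],2.125)"
```

```text
t 16.8 pos [0.5768 0.062  0.0853] tilt z [ 0.001 -0.    -1.   ] tool x yaw 2.127 rel [ 0.0002 -0.0008  0.0018] F [-2.2 -0.7  6.5] j7 -0.07
turn [np.float64(0.002), np.float64(-3.14)]
```

In the tool's units: -0.02 m is -0.4, -0.01 m is -0.2.

Call:
{"fn": "inch_along", "kwargs": {"increments": "0,0,-0.16,0;0,0,-0.16,0;0,0,-0.2,0;0,0,-0.4,0;0,0,-0.4,0;0,0,0,0;0,0,0,0;0,0,0,0"}}

```text
time_s: 17.47
ee_pos: [0.5753, 0.0615, 0.1495]
ee_rot: [0.486, 0.874, -0.001, -0.001]
contact_force: [-0.7, -0.1, -3.8]
width: 0.237
finger_force: 40.0
```

```bash
python3 -c "
from h import *
rel([.443,.309,.15],2.125)"
```

```text
t 17.47 pos [0.5753 0.0615 0.1495] tilt z [-0.002 -0.001 -1.   ] tool x yaw 2.127 rel [ 0.2801  0.0182 -0.0005] F [-0.7 -0.1 -3.8] j7 -0.01
turn [np.float64(0.002), np.float64(-3.14)]
```

```bash
cat > seg.py <<'E'
from h import *
def coaster(im,box=None):
    hsv=cv2.cvtColor(im,cv2.COLOR_BGR2HSV)
    m=cv2.inRange(hsv,(3,90,60),(18,255,255))
    n,l,st,ce=cv2.connectedComponentsWithStats(m); k=1+st[1:,4].argmax()
    c=max(cv2.findContours((l==k).astype(np.uint8),0,1)[0],key=len)
    return cv2.minEnclosingCircle(c),cv2.fitEllipse(c)[:2],st[k]
E
python3 - <<'E'
from seg import *
for n in('top','scene'):
    r=coaster(cv2.imread(f'pics/{n}0.png')); print(n,r, toz(n,r[1][0],.008))
E
```

```text
top (((193.94500732421875, 289.26312255859375), 22.403074264526367), ((193.9324951171875, 289.040283203125), (42.63265609741211, 44.0518684387207)), array([ 172,  267,   45,   45, 1535], dtype=int32)) [0.44434942 0.30907463 0.008     ]
scene (((79.04730224609375, 274.9608459472656), 30.623403549194336), ((76.5881576538086, 271.3272705078125), (38.149078369140625, 59.86840057373047)), array([  53,  246,   43,   60, 1274], dtype=int32)) [0.9375579 0.4684137 0.008    ]
```

The manual's scale: shifts go in units of 50 mm and turns go in units of 0.2 rad. Converting my numbers, 0.035 m is 0.7, 0.0023 m is 0.046.

Call:
{"fn": "inch_along", "kwargs": {"increments": "0.7,0.046,0,0;0.7,0.046,0,0;0.7,0.046,0,0;0.7,0.046,0,0;0,0,0,0;0,0,0,0;0,0,0,0"}}

```text
time_s: 18.05
ee_pos: [0.5097, 0.185, 0.1491]
ee_rot: [0.486, 0.874, -0.001, -0.0]
contact_force: [0.6, -1.3, -3.4]
width: 0.235
finger_force: 40.0
```

```bash
python3 - <<'E'
from seg import *
s,f=wgrab('pics/w5.png');r=coaster(cv2.imread('pics/w5.png')); print(r, wz('pics/w5.png',r[1][0],.008)); rel([.443,.309,.15],2.125)
E
```

```text
(((340.5, 27.33333396911621), 69.6685562133789), ((340.0269470214844, 41.73170471191406), (102.85420227050781, 143.04063415527344)), array([  273,     0,   135,    98, 10940], dtype=int32)) [0.45069734 0.30202096 0.008     ]
t 18.1 pos [0.5101 0.1844 0.1492] tilt z [-0.002 -0.001 -1.   ] tool x yaw 2.126 rel [ 0.1413  0.0086 -0.0008] F [ 0.9 -0.4 -4.1] j7 -0.26
turn [np.float64(0.001), np.float64(-3.141)]
```

```bash
python3 - <<'E'
from seg import *
from scipy.optimize import least_squares
im=cv2.imread('pics/w5.png');m=cv2.inRange(cv2.cvtColor(im,cv2.COLOR_BGR2HSV),(3,90,60),(18,255,255))
n,l,st,ce=cv2.connectedComponentsWithStats(m);k=1+st[1:,4].argmax()
c=max(cv2.findContours((l==k).astype(np.uint8),0,1)[0],key=len)[:,0]; c=c[c[:,1]>3]
P=np.array([wz('pics/w5.png',p,.008)[:2] for p in c.astype(float)])
r=least_squares(lambda q:np.hypot(*(P-q[:2]).T)-.0475,[.443,.309],loss='soft_l1',f_scale=.001);e=r.fun
e=np.hypot(*(P-r.x).T)-.0475;print(r.x,len(P),np.percentile(e*1e3,[5,25,50,75,95]).round(1))
rel([*r.x,.0415],2.125)
E
```

```text
[0.44478843 0.31152115] 239 [-1.  -0.7 -0.3  0.   0.3]
t 18.1 pos [0.5101 0.1844 0.1492] tilt z [-0.002 -0.001 -1.   ] tool x yaw 2.126 rel [0.1425 0.0116 0.1077] F [ 0.9 -0.4 -4.1] j7 -0.26
turn [np.float64(0.001), np.float64(-3.141)]
```

Call:
{"fn": "inch_along", "kwargs": {"increments": "0.71,0.056,0,0;0.71,0.056,0,0;0.71,0.056,0,0;0.71,0.056,0,0;0,0,0.6,0;0,0,0.6,0;0,0,0.6,0;0,0,0,0;0,0,0,0;0,0,0,0"}}

```text
time_s: 18.93
ee_pos: [0.4457, 0.3124, 0.0613]
ee_rot: [0.487, 0.874, 0.001, 0.0]
contact_force: [0.4, -0.3, -2.5]
width: 0.237
finger_force: 40.0
```

```bash
python3 -c "
from h import *
rel([.4446,.3108,.0425],2.125)"
```

```text
t 18.93 pos [0.4457 0.3124 0.0613] tilt z [ 0.001  0.001 -1.   ] tool x yaw 2.125 rel [-0.0008 -0.0019  0.0188] F [ 0.4 -0.3 -2.5] j7 -0.63
turn [np.float64(0.0), np.float64(-3.141)]
```

In the tool's units: 0.006 m is 0.12, 0.005 m is 0.1.

Call:
{"fn": "inch_along", "kwargs": {"increments": "-0.01,-0.03,0.12,0;0,0,0.1,0;0,0,0.08,0;0,0,0.04,0;0,0,0,0;0,0,0,0;0,0,0,0"}}

```text
time_s: 19.52
ee_pos: [0.4437, 0.3112, 0.0433]
ee_rot: [0.486, 0.874, 0.0, 0.0]
contact_force: [-0.3, -0.1, -2.2]
width: 0.234
finger_force: 40.0
```

```bash
python3 -c "
from h import *
rel([.4446,.3108,.0425],2.125)"
```

```text
t 19.52 pos [0.4437 0.3112 0.0433] tilt z [ 0.  0. -1.] tool x yaw 2.127 rel [-0.0008  0.0005  0.0008] F [-0.3 -0.1 -2.2] j7 -0.65
turn [np.float64(0.002), np.float64(-3.14)]
```

In the tool's units: 0.001 m is 0.02, 0.0008 m is 0.016.

Call:
{"fn": "inch_along", "kwargs": {"increments": "0,0,0.02,0;0,0,0.016,0;0,0,0,0;0,0,0,0;0,0,0,0"}}

```text
time_s: 19.93
ee_pos: [0.4438, 0.3113, 0.0433]
ee_rot: [0.486, 0.874, -0.0, 0.001]
contact_force: [-4.7, -3.8, 15.1]
width: 0.235
finger_force: 40.0
```

In the tool's units: -0.001 m is -0.02.

Call:
{"fn": "inch_along", "kwargs": {"increments": "0,0,-0.02,0;0,0,0,0;0,0,0,0"}}

```text
time_s: 20.18
ee_pos: [0.4439, 0.3114, 0.0433]
ee_rot: [0.486, 0.874, 0.0, 0.0]
contact_force: [-1.9, -1.6, 7.6]
width: 0.237
finger_force: 40.0
```

Call:
{"fn": "inch_along", "kwargs": {"increments": "0,0,0,0;0,0,0,0;0,0,0,0;0,0,0,0;0,0,0,0;0,0,-0.4,0;0,0,-0.6,0;0,0,-0.6,0;0,0,-0.6,0;0,0,-0.4,0;0,0,0,0", "aperture": 0.55}}

```text
time_s: 21.1
ee_pos: [0.4455, 0.313, 0.1766]
ee_rot: [0.486, 0.874, 0.003, 0.002]
contact_force: [1.4, 0.6, -0.3]
width: 0.55
finger_force: 0.0
```

Call:
{"fn": "inch_along", "kwargs": {"increments": "-0.6,0,-0.2,0;-0.6,0,-0.2,0;-0.6,0,0,0;0,0,0,0;0,0,0,0;0,0,0,0"}}

```text
time_s: 21.6
ee_pos: [0.4904, 0.2349, 0.1917]
ee_rot: [0.486, 0.874, -0.0, -0.001]
contact_force: [0.3, -0.4, 0.7]
width: 0.553
finger_force: 0.0
```

```bash
python3 - <<'E'
from seg import *
from scipy.optimize import least_squares
for n in('top','scene'):
    f=bot.grab_frame(n)['frame'][:,:,::-1]; cv2.imwrite(f'pics/{n}9.png',f)
wgrab('pics/w9.png')
# expected vs seen crank in the wrist picture: dark knob blob and coaster
rel([.4446,.3108,.0425],2.125)
im=cv2.imread('pics/w9.png');m=cv2.inRange(cv2.cvtColor(im,cv2.COLOR_BGR2HSV),(3,90,60),(18,255,255))
n,l,st,ce=cv2.connectedComponentsWithStats(m);k=1+st[1:,4].argmax();print(st[k])
ck=cv2.resize(im,(80,60))
c=max(cv2.findContours((l==k).astype(np.uint8),0,1)[0],key=len)[:,0];c=c[(c[:,1]>3)]
P=np.array([wz('pics/w9.png',p,.008)[:2] for p in c.astype(float)])
r=least_squares(lambda q:np.hypot(*(P-q[:2]).T)-.0475,[.443,.309],loss='soft_l1',f_scale=.001)
print('coaster',r.x)
N=np.load('pics/w9.npz');K,D=KD(N['i']);Ti=np.linalg.inv(N['T'])
for x in([.4437,.3112,.072],[.4437+.07*np.cos(2.127),.3112+.07*np.sin(2.127),.086]):
    q=cv2.projectPoints(np.array([x]),cv2.Rodrigues(Ti[:3,:3])[0],Ti[:3,3],K,D)[0][0,0].round().astype(int);u,v=q
    print(q); 
    print(cv2.resize(cv2.cvtColor(im,cv2.COLOR_BGR2GRAY)[max(v-40,0):v+40,max(u-40,0):u+40],(20,20),interpolation=cv2.INTER_AREA))
E
```

```text
t 21.75 pos [0.4901 0.2359 0.1921] tilt z [-0.001  0.    -1.   ] tool x yaw 2.129 rel [0.0876 0.0012 0.1497] F [-0.2 -0.5  0.4] j7 -0.31
turn [np.float64(0.004), np.float64(-3.137)]
[ 269   48  113  117 7320]
coaster [0.44472246 0.31118701]
[324 103]
[[128 124 127 131 134 135  61  92 179 185 191 186 152 139 140 137 136 136
  135 132]
 [125 127 128 130 132 135  75  93 180 185 192 188 152 138 140 139 139 138
  136 135]
 [126 127 131 133 132 136  67  93 181 184 194 188 150 140 138 140 140 138
  139 135]
 [127 129 131 133 135 136  75  91 181 186 195 190 150 141 140 140 140 139
  139 136]
 [131 132 132 135 128 139  94  90 182 186 196 191 152 143 147 142 140 139

[... 2297 characters left out ...]
 202 203
  202 200]
 [204 204 204 201 110  80  80 116 139 115  72 172 161 204 203 201 203 202
  202 201]
 [204 204 205 205 153  79  80 116 171 168 117 172 161 203 202 202 204 203
  202 202]
 [205 204 205 205 198  94  80 114 174 176 167 172 161 204 202 202 204 203
  201 203]
 [205 204 205 205 207 124  81 114 172 175 179 172 161 204 203 203 203 203
  202 202]
 [204 205 204 205 205 160  79 117 171 175 179 172 162 204 204 203 202 204
  201 203]
 [204 203 205 205 205 192  78 116 173 175 179 172 160 206 205 203 204 203
  202 201]
 [203 204 203 205 204 191  78 115 172 175 179 172 162 205 205 203 204 203
  203 202]
 [204 205 205 205 205 167  82 118 172 175 179 174 163 207 203 203 205 204
  202 202]]
```

The boss's top appears where predicted, upright, about 1 mm from the coaster's centre. Before handing in, I'll check the cup and the other objects numerically.

```bash
python3 - <<'E'
import cv2,numpy as np
def m(a,b,x,y,w,h,l):
    A,B=cv2.imread(f'pics/{a}.png'),cv2.imread(f'pics/{b}.png')
    r=cv2.matchTemplate(B[y-15:y+h+15,x-15:x+w+15],A[y:y+h,x:x+w],cv2.TM_CCOEFF_NORMED);_,v,_,p=cv2.minMaxLoc(r);print(l,round(v,3),p[0]-15,p[1]-15)
m('top1','top9',302,118,48,36,'cup since wound'); m('top0','top9',302,118,48,36,'cup since start')
m('top0','top9',358,185,40,40,'ring');m('top0','top9',284,280,24,64,'spoon');m('top0','top9',158,145,36,42,'green');m('top0','top9',158,203,36,32,'basket')
m('scene0','scene9',232,170,34,46,'platform+cup scene')
E
python3 -c "
from plant import bot
print(bot.get_state()['time_s'],bot.close_job())"
```

```text
cup since wound 0.999 0 0
cup since start 0.955 0 -4
ring 1.0 0 0
spoon 0.665 -15 15
green 0.976 0 0
basket 0.444 -10 3
platform+cup scene 0.573 -2 -6
the job is handed in; nothing more can be done
21.75 None
```

The crank was fitted and wound clockwise until the clutch slipped with the platform at its upper stop, then lifted off and stood upright within about 1 mm of the coaster's centre. I handed the job in at 21.75 s with the cup standing, and the dosing ring and green cup in place. The final check could not match the spoon or basket, probably because the arm was blocking the view; I never worked near the basket and saw the spoon apparently undisturbed late on, but neither is confirmed.

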